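# Set the knurled stop collar to the tube

### The job

Set the stop collar on the threaded post to the height of the square steel tube: lay the tube in the groove of the stand, slide it under the collar's flange until its end rests on the stop at the post, then spin the knurled collar down until it just nips the tube. It must be snug, so that the tube is really held with a light finger pressure of at least 2 N, but the tube is thin, so never press it with more than 25 N. Let go and leave the tube and collar so.

Things in the scene. Friction and masses are not known exactly. Their poses are not given: they have to be found in the camera images.
- stand: Fixed steel base plate, 84 x 224 x 12 mm, flat on top but for a groove and four small screw heads, with an upright threaded post (20 mm across, top 98 mm above the worktop). Origin on the post's axis at the worktop, z up. The plate reaches 46 mm behind the post (+y), 178 mm before it (-y), 42 mm to each side. The groove runs from the post along -y.
- groove_end (a point): Foot of the stop, on the plate's top, 13.5 mm from the post's axis: the tube's end rests on this 10 mm high lug. Axes as the stand's: the tube lies along -y from here, its centre 110 mm away when home.
- groove_mid (a point): Middle of the groove on the plate's top, 62 mm from the post's axis. Two steel cheeks, 10 mm high, 44 mm long along y (22 mm each way from here) and 21 mm apart, guide the tube; nothing else bounds it. The cheeks begin 4 mm outside the collar's flange.
- collar: Aluminium collar: flange 72 mm across, 6 mm thick; above it a knurled drum 40 mm across, 32 mm high; below it a worn black rubber facing, 68 mm across, that stands out 1 to 5 mm (unmeasured: feel for contact). Origin on the axis at the flange's metal underside, 8 to 14 mm above a laid tube's top at first. Clockwise from above lowers it 3.18 mm per rad. It needs 0.12 N m, more as it rubs the tube; stays where left.
- collar_grip (a point): On the collar's axis, 24 mm above the flange's underside (18 mm above the flange's top): half-way up the knurled drum's grip, where to take it from above. The drum's top is 14 mm higher; the post stands out of it by 15 mm or more. Turning torque: free 0.12 N m; about 0.15 N m more than that is snug, about 0.3 N m more is near 25 N on the tube.
- tube_center (a point): Centre of the loose square steel tube, 17 x 17 mm and 220 mm long along its y axis (either end may go in first), about 0.1 kg, at first flat on the worktop.

How it is judged:
On the way, in this order (a step that is already met when the one before it is completed fails the run):
1. the tube lies in the groove with its end at the stop, under the collar (y of tube_center in the frame of groove_end above -0.1135 m and x of tube_center in the frame of groove_end between -0.004 and 0.004 m and z of tube_center in the frame of groove_end below 0.0115 m), for 0.1 s.
2. the collar nips the tube with 2 to 25 N (contact force between collar and tube between 2 and 25 N), for 0.2 s.
At the end, for the whole second after the job is handed in: The tube lies flat in the groove within 3.5 mm of the stop, and the collar, at rest and let go, presses on it with 2 to 25 N (all of step 1 and all of step 2 and angle between the y axis of tube_center and the y axis of groove_end, either way round below 0.08 rad and angular speed of collar below 0.05 rad/s); the robot touches nothing.
It fails at once if the collar presses the tube with more than 25 N (contact force between collar and tube above 25 N).
It also fails if it takes over 72 s, if anything falls off the work surface, if the arm or the gripper's body presses on something with over 40 N, if the wrist force passes 120 N, or if a joint passes its speed limit or range.

### The arm

A 7-joint arm with a two-finger parallel gripper is mounted at the origin on a cart in front of the work surface, level with it; the furniture and walls round the work are solid. World frame = base frame: x ahead of the robot, y to its left, z up, the work surface at z = 0. Lengths are in m, angles in rad, forces in N, time in s.
With the tool pointing down it reaches from about 0.4 to 0.85 m from the base axis. Payload 4.5 kg.
Tool frame: the origin (TCP) lies on the centre line of the jaws, within the pads' length; the fingertips stand ahead of it and the grasp point (between the pads) lies 6 mm ahead of it (r.tcp_to_tips is the x of the fingertips in the tool frame, in m); x points along the fingers, y is the direction in which the jaws open and shut, and the axes are right-handed (so a half turn about x gives the same grasp; the last joint's range is limited). The gripper opens to 88 mm and grips with 3 to 60 N. Pads are 18 mm wide; open, the fingers measure 123 mm over their backs; the gripper's body (75 mm by 187 mm) begins 45 mm behind the grasp point.
Start: joints at [-1.169, 0.689, -0.195, 1.565, 0.157, 0.902, -0.215], TCP at [0.225, 0.583, 0.264] pointing down, gripper open.
Joint ranges: [-3.01, 3.01], [-0.46, 2.08], [-1.47, 1.51], [0.13, 2.56], [-1, 4.14], [0.04, 2.09], [-2.66, 2.66]. Speed limits (rad/s): [2.57, 2.57, 3.14, 3.14, 3.14, 3.14, 3.14].

### API

Orientations are given as a unit quaternion [x, y, z, w].
In Python, from plant import r gives the robot as it stands.
- The arm moves only by the tool play_rows, never from a script. Its argument "targets" is a list of rows, each a list of 3 entries, a list of its own where there are three numbers: the turn, a rotation vector about the world's x, y, z in rad, then the shift along the world's x, y, z in units of 40 mm (1.0 is 40 mm), then the closure in counts, from 0 (fully open) to 255 (shut). A call has 1 to 5 rows; each row shifts and turns the commanded pose from where the row before left it; what a row does not reach is not made up. A row lasts 1/10 s, in which the tool goes at most 50 mm and 8.59 degrees, less where a joint would pass 70% of its speed; a pose out of reach is approached as far as the arm can. A call is refused whole if a number of a shift passes 1 or a number of a turn 0.15, either way. A call with a gripper value outside its range is refused whole. The fingers move at their own pace and stop on an object; "newtons" is the grip in N (left out, the last holds). Time passes only in rows, so rows that do not move let the fingers close. It gives the time, the measured TCP pose, the force and the opening at its end, in the units of the state.
- r.get_state(): the state, without advancing time (a new reading comes with each control period).
- r.snapshot(name): name is "side" or "top"; returns a dict with "color" (480x640x3 uint8, red, green, blue), "fx", "fy", "cx", "cy" (pixels), "dist" ([k1, k2, p1, p2, k3] as OpenCV has them; the pictures are not rectified), "cam_to_world" (4x4, takes a point from camera to world coordinates). Camera axes: x right, y up, looking along -z (the intrinsics and any distortion apply to the point x, -y, -z); pixel columns grow to the right and rows downward; lengths in m; the calibration is good to about 2 mm. A picture is of the moment at which its call begins. There is no depth.
- r.finish_job(): hands the job in, once; it reports no verdict.
The state is a dict: "clock": time; "q": joint angles; "qd": joint speeds; "joint_torque": joint torques, N m; "tool_pos": TCP position; "eef_rot": TCP orientation; "contact_force": force on the tool from outside, world axes, zero at the start; "moment": the same for the moment, N m; "opening": opening from 0.0 (shut) to 1.0 (fully open).
Only numpy, scipy, OpenCV 4.12 (cv2) and the standard library are available. Lean on these libraries where they do the work, as an engineer would, in place of code of your own. Each camera call takes 0.05 s, during which the arm holds its last target.

## Working session

There is one attempt and no reset: what is moved stays moved. The work goes in short steps, Python scripts to look and compute and a tool call to move; the robot and the scene stay as the last step left them, time stands still between calls to the robot, and variables do not carry over. Pictures are saved under pics/ and viewed, and the job is handed in when it is done.

Besides the shell and the picture viewer there is one more tool, called after "Request:" by a JSON object that holds its "method" and its "body", one argument or row to a line. play_rows: Moves the arm, as the interface text tells. Its arguments: {"type":"object","properties":{"targets":{"type":"array","items":{"type":"array"}},"newtons":{"type":"number"}},"required":["targets"]}

```bash
ls; mkdir -p pics; python3 - <<'E'
from plant import r
import cv2,numpy as np
print(r.get_state(), r.tcp_to_tips)
for n in("side","top"):
    s=r.snapshot(n)
    cv2.imwrite(f"pics/{n}0.png",s["color"][:,:,::-1])
    print(n,{k:v for k,v in s.items() if k!="color"})
E
```

```text
pics
{'clock': 0.0, 'q': array([-1.16920683,  0.68997436, -0.19450883,  1.56634287,  0.15730659,
        0.90250746, -0.21512475]), 'qd': array([-0.0001757 ,  0.0004467 ,  0.00094489,  0.00162519,  0.00190519,
       -0.00058476, -0.00107566]), 'joint_torque': array([ 3.19955116e-04, -5.27561939e+01, -1.26676854e+00, -1.53434283e+01,
       -5.25989046e-02,  6.53189796e-03,  1.66830378e-04]), 'tool_pos': array([0.22455713, 0.58263417, 0.26291618]), 'eef_rot': array([ 0.12863389,  0.69525619, -0.12992769,  0.69511938]), 'contact_force': array([-0.09069814, -0.23262463, -0.73352755]), 'moment': array([-0.02642556,  0.0249834 ,  0.0607976 ]), 'opening': 1.0018642397759956} 0.025
side {'fx': 584.4293063001943, 'fy': 584.4293063001943, 'cx': 324.9684472676269, 'cy': 243.33121280527388, 'dist': array([0.05289664, 0.        , 0.        , 0.        , 0.        ]), 'cam_to_world': array([[ 0.96172724,  0.16227546, -0.22078813,  0.293346  ],
       [-0.27398123,  0.55811174, -0.78322766, -0.89096838],
       [-0.00387418,  0.81374318,  0.58121169,  0.6915865 ],
       [ 0.        ,  0.        ,  0.        ,  1.        ]])}
top {'fx': 501.5923075240673, 'fy': 501.5923075240673, 'cx': 314.36070970459815, 'cy': 236.3461762648646, 'dist': array([-0.04716363,  0.        ,  0.        ,  0.        ,  0.        ]), 'cam_to_world': array([[ 0.0180531 ,  0.99509114, -0.09730211,  0.45722269],
       [-0.99978002,  0.0190056 ,  0.0088711 , -0.04783885],
       [ 0.01067684,  0.09712055,  0.99521536,  0.96506158],
       [ 0.        ,  0.        ,  0.        ,  1.        ]])}
```

View pics/side0.png

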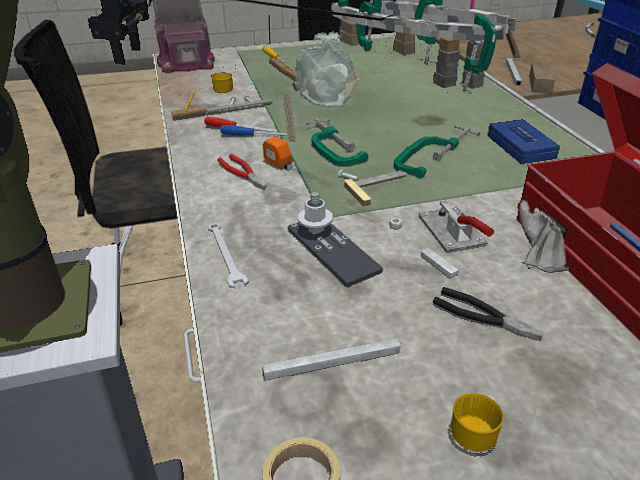

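View pics/top0.png

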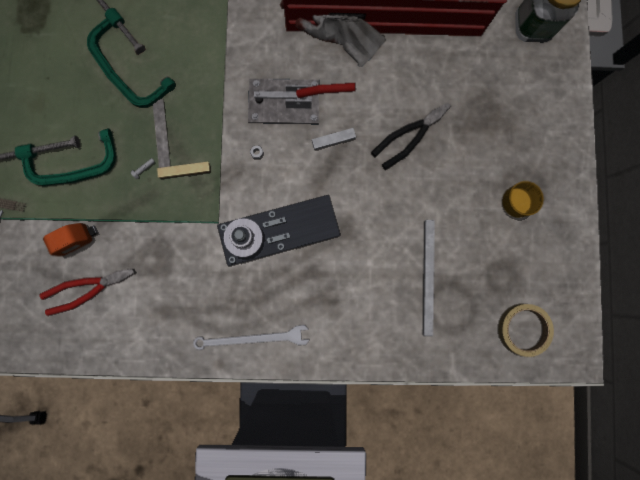

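The top view shows the plate with corners near (219,225), (331,196), (340,234) and (228,265). The collar is at (242,238), the cheeks at (274,222) and (278,238), and the tube runs (428,221)–(429,334). The side view shows the same tube lying flat on the table.

```bash
cat > h.py <<'E'
import cv2,numpy as np
def ray(s,uv):
    K=np.array([[s["fx"],0,s["cx"]],[0,s["fy"],s["cy"]],[0,0,1]])
    p=cv2.undistortPoints(np.array(uv,float).reshape(-1,1,2),K,np.array(s["dist"])).reshape(-1,2)
    T=s["cam_to_world"]; d=np.c_[p[:,0],-p[:,1],-np.ones(len(p))]@T[:3,:3].T
    return T[:3,3],d
def onz(s,uv,z):
    o,d=ray(s,uv); return o+d*((z-o[2])/d[:,2])[:,None]
def proj(s,P):
    T=s["cam_to_world"];P=np.atleast_2d(P);c=(P-T[:3,3])@T[:3,:3]
    K=np.array([[s["fx"],0,s["cx"]],[0,s["fy"],s["cy"]],[0,0,1]])
    return cv2.projectPoints(np.c_[c[:,0],-c[:,1],-c[:,2]],np.zeros(3),np.zeros(3),K,np.array(s["dist"]))[0].reshape(-1,2)
E
python3 - <<'E'
from plant import r
from h import *
s=r.snapshot("top");im=s["color"];cv2.imwrite("pics/top1.png",im[:,:,::-1])
# plate mask
hsv=cv2.cvtColor(im,cv2.COLOR_RGB2HSV); g=im.max(2)
m=((g<75)).astype(np.uint8); m[:185]=0;m[275:]=0;m[:,:205]=0;m[:,350:]=0
cs=cv2.findContours(m,cv2.RETR_EXTERNAL,cv2.CHAIN_APPROX_NONE)[0]
c=max(cs,key=cv2.contourArea);b=cv2.boxPoints(cv2.minAreaRect(c));print("plate px",b)
P=onz(s,b,.012);print(P,np.linalg.norm(P-np.roll(P,1,0),axis=1))
# tube
crop=im[200:350,405:455].astype(int)
for y in(5,60,120):print(crop[y,10:40].sum(1)//3)
a=cv2.resize(im[180:280,205:355],None,fx=5,fy=5,interpolation=cv2.INTER_CUBIC);cv2.imwrite("pics/topz.png",a[:,:,::-1])
t=cv2.resize(im[210:345,380:480],None,fx=4,fy=4,interpolation=cv2.INTER_CUBIC);cv2.imwrite("pics/tubez.png",t[:,:,::-1])
s=r.snapshot("side");a=cv2.resize(s["color"][185:290,280:400],None,fx=5,fy=5,interpolation=cv2.INTER_CUBIC);cv2.imwrite("pics/sidez.png",a[:,:,::-1])
a=cv2.resize(s["color"][330:390,250:410],None,fx=5,fy=5,interpolation=cv2.INTER_CUBIC);cv2.imwrite("pics/sidet.png",a[:,:,::-1])
E
```

```text
plate px [[211.99997 221.00002]
 [328.95395 190.49028]
 [341.092   237.01949]
 [224.13803 267.52924]]
[[ 0.57617723  0.14015341  0.012     ]
 [ 0.63974926 -0.08286058  0.012     ]
 [ 0.55008649 -0.1074161   0.012     ]
 [ 0.48769986  0.11374958  0.012     ]] [0.09233313 0.23189791 0.09296443 0.22979632]
[113 111 110 107 108 110 113 118 123 129 130 127 124 122 122 119 116 114
 113 113 112 109 107 106 105 105 105 105 104 105]
[117 115 113 111 111 110 109  99  72  57 100 132 134 134 133 131 129 128
 123 108 101 103 107 110 112 115 117 116 114 112]
[120 121 119 115 113 113 111  83  52 100 133 136 136 137 138 138 135 125
 102  90  89  93 100 105 111 115 117 116 113 108]
```

View pics/topz.png

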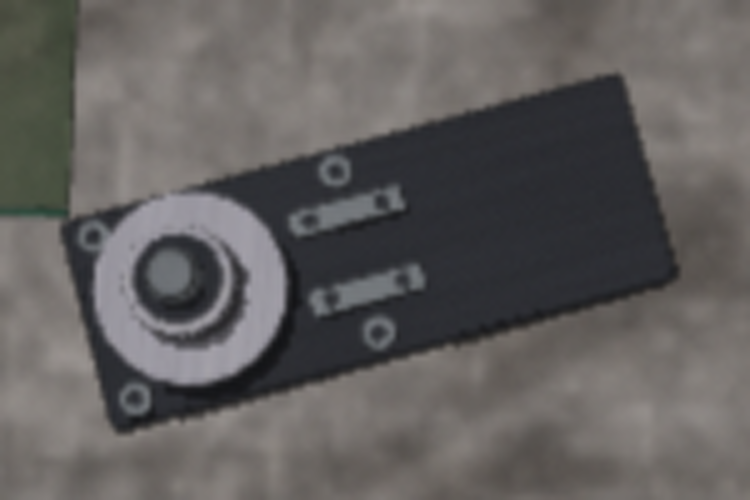

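View pics/tubez.png

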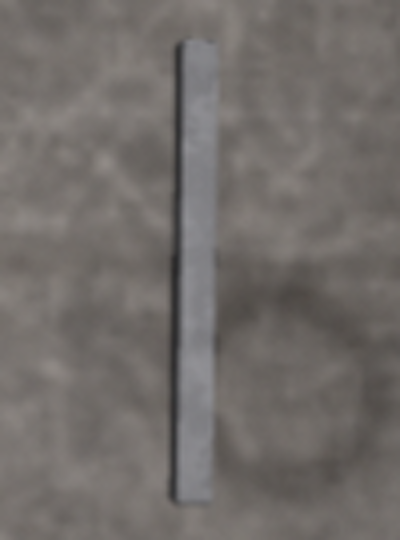

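View pics/sidez.png

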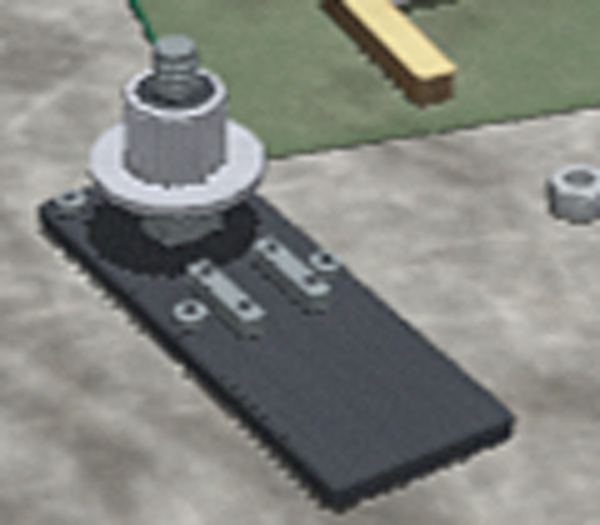

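```bash
python3 - <<'E'
from plant import r
from h import *
s=r.snapshot("top")
Z=lambda p:np.array(p,float)/5+[204.6,179.6]
post=onz(s,Z([[170,276]]),.098)[0]
ch=onz(s,Z([[347,211],[367,290]]),.022); print("post",post,"cheeks",ch,np.linalg.norm(ch[0]-ch[1]))
cm=ch.mean(0); d=(post-cm)[:2]; print("mid",cm,"dist",np.linalg.norm(d),"yaw of +y dir",np.degrees(np.arctan2(d[1],d[0])))
sc=onz(s,Z([[335,170],[379,333],[93,237],[135,399]]),.014);print("screws",sc)
a=(sc[2]+sc[3]-sc[0]-sc[1])/2;print(np.degrees(np.arctan2(a[1],a[0])))
co=onz(s,Z([[63,220],[620,73],[680,275],[118,433]]),.012);print("corners",co)
for i,j in((1,0),(2,3),(2,1),(3,0)):
  e=co[j]-co[i];print(np.linalg.norm(e),np.degrees(np.arctan2(e[1],e[0])))
t=onz(s,np.array([[180,42],[217,40],[174,503],[213,503]])/4.+[379.6,209.6],.017);print("tube",t)
A=t[:2].mean(0);B=t[2:].mean(0);print("tube c",(A+B)/2,np.linalg.norm(A-B),np.degrees(np.arctan2(*(B-A)[1::-1])))
s2=r.snapshot("side")
ms=np.array([[176,44]])/5.+[279.6,184.6]
print("post side",onz(s2,ms,.098))
c2=np.array([[228,291],[293,267]])/5.+[279.6,184.6]
c2=onz(s2,c2,.022);print("cheeks side",c2,c2.mean(0))
E
```

```text
post [0.5421801  0.07602394 0.098     ] cheeks [[0.57563653 0.02067018 0.022     ]
 [0.54573723 0.01234209 0.022     ]] 0.03103748437038016
mid [0.56068688 0.01650613 0.022     ] dist 0.06232872723548347 yaw of +y dir 107.27282862241319
screws [[0.59235341 0.02625353 0.014     ]
 [0.53016096 0.00788232 0.014     ]
 [0.56480028 0.11791664 0.014     ]
 [0.50330149 0.09978308 0.014     ]]
106.51104882577539
corners [[ 0.57135392  0.12999548  0.012     ]
 [ 0.63248597 -0.08228727  0.012     ]
 [ 0.55471366 -0.10641532  0.012     ]
 [ 0.49036891  0.10612104  0.012     ]]
0.22090969376290656 106.06506007115776
0.222062950956087 106.84353236546397
0.08142907767280871 17.235964390823508
0.08443080091011666 16.425554321916593
tube [[ 0.58518607 -0.26672265  0.017     ]
 [ 0.58651156 -0.28457094  0.017     ]
 [ 0.36731502 -0.26352857  0.017     ]
 [ 0.36755053 -0.2819491   0.017     ]]
tube c [ 0.4766408  -0.27419281  0.017     ] 0.2184353987464551 179.23721733286828
post side [[0.54616483 0.0785125  0.098     ]]
cheeks side [[0.54863867 0.01295847 0.022     ]
 [0.57808799 0.02158707 0.022     ]] [0.56336333 0.01727277 0.022     ]
```

View pics/sidet.png

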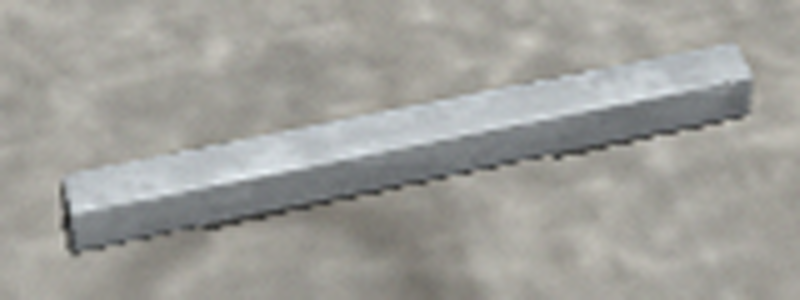

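```bash
cat >> h.py <<'E'
from scipy.spatial.transform import Rotation as R
def st():
    from plant import r
    s=r.get_state();M=R.from_quat(s["eef_rot"]).as_matrix()
    print("t",round(s["clock"],2),"pos",s["tool_pos"].round(4),"x",M[:,0].round(3),"jaw yaw",round(np.degrees(np.arctan2(M[1,1],M[0,1])),2),"F",s["contact_force"].round(2),"M",s["moment"].round(3),"op",round(s["opening"],3));print("q",s["q"].round(3));return s
E
python3 -c "
from h import *
st()
from plant import r
print([a for a in dir(r) if a[0]!='_'])"
```

```text
t 0.3 pos [0.2247 0.583  0.2635] x [-0.    -0.001 -1.   ] jaw yaw 68.93 F [ 0.44  0.17 -0.21] M [-0.027  0.007 -0.02 ] op 0.999
q [-1.169  0.689 -0.195  1.566  0.157  0.903 -0.215]
['Unreachable', 'finish_job', 'get_state', 'snapshot', 'tcp_to_tips']
```

Request:
{"method": "play_rows", "body": {
  "targets": [
    [[0,0,-0.12],[0.45,-0.95,0],0],
    [[0,0,-0.127],[0.45,-0.97,0],0],
    [[0,0,-0.127],[0.45,-0.97,0],0],
    [[0,0,-0.127],[0.45,-0.97,0],0],
    [[0,0,-0.127],[0.45,-0.97,0],0]
  ]
}}

```text
clock: 0.8
tool_pos: [0.3153, 0.3885, 0.2639]
eef_rot: [0.339, 0.62, -0.339, 0.62]
contact_force: [0.0, 1.0, -0.4]
opening: 1.0
```

Request:
{"method": "play_rows", "body": {
  "targets": [
    [[0,0,-0.127],[0.45,-0.97,0],0],
    [[0,0,-0.127],[0.45,-0.97,0],0],
    [[0,0,-0.127],[0.45,-0.97,0],0],
    [[0,0,-0.127],[0.45,-0.97,0],0],
    [[0,0,-0.127],[0.45,-0.97,0],0]
  ]
}}

```text
clock: 1.3
tool_pos: [0.4053, 0.1946, 0.264]
eef_rot: [0.516, 0.484, -0.516, 0.484]
contact_force: [0.5, -0.1, -0.3]
opening: 1.0
```

Request:
{"method": "play_rows", "body": {
  "targets": [
    [[0,0,-0.127],[0.15,-0.97,0],0],
    [[0,0,-0.127],[0.15,-0.97,0],0],
    [[0,0,-0.127],[0.15,-0.97,0],0],
    [[0,0,-0.127],[0.15,-0.97,0],0],
    [[0,0,-0.127],[0.15,-0.97,0],0]
  ]
}}

```text
clock: 1.8
tool_pos: [0.4349, 0.0006, 0.2639]
eef_rot: [0.641, 0.298, -0.641, 0.298]
contact_force: [-0.5, 0.6, 0.1]
opening: 1.003
```

Request:
{"method": "play_rows", "body": {
  "targets": [
    [[0,0,-0.127],[0.15,-0.97,-0.5],0],
    [[0,0,-0.127],[0.15,-0.97,-0.5],0],
    [[0,0,-0.127],[0.15,-0.97,-0.8],0],
    [[0,0,-0.127],[0.15,-0.97,-0.8],0],
    [[0,0,-0.127],[0.15,-0.97,-0.8],0]
  ]
}}

```text
clock: 2.3
tool_pos: [0.465, -0.1919, 0.1278]
eef_rot: [0.703, 0.083, -0.702, 0.083]
contact_force: [0.6, 0.7, -0.4]
opening: 1.003
```

```bash
python3 -c "
from h import *
st()"
```

```text
t 2.3 pos [ 0.465  -0.1919  0.1278] x [ 0.001  0.    -1.   ] jaw yaw -76.47 F [ 0.61  0.69 -0.4 ] M [-0.037  0.107 -0.014] op 1.003
q [ 0.157  0.78   0.237  2.057 -0.492  0.357 -0.542]
```

Request:
{"method": "play_rows", "body": {
  "targets": [
    [[0,0,-0.125],[0.15,-0.9,0],0],
    [[0,0,-0.125],[0.14,-0.9,-0.2],0],
    [[0,0,0],[0,-0.26,-0.5],0],
    [[0,0,0],[0,0,-0.5],0],
    [[0,0,0],[0,0,0],0]
  ]
}}

```text
clock: 2.8
tool_pos: [0.475, -0.2724, 0.079]
eef_rot: [-0.706, 0.003, 0.708, 0.004]
contact_force: [-0.3, 0.6, 0.4]
opening: 0.999
```

```bash
python3 - <<'E'
from h import *
st()
from plant import r
for n in("side","top"):
    cv2.imwrite(f"pics/{n}2.png",r.snapshot(n)["color"][:,:,::-1])
a=cv2.imread("pics/side2.png")[250:420,200:470];b=cv2.imread("pics/top2.png")[200:370,330:530]
a=cv2.resize(a,(540,340));b=cv2.resize(b,(400,340))
cv2.imwrite("pics/c2.png",cv2.resize(np.hstack([a,b]),(800,290)))
E
```

```text
t 2.8 pos [ 0.475  -0.2724  0.079 ] x [-0.003  0.002 -1.   ] jaw yaw -90.56 F [-0.26  0.6   0.38] M [ 0.006  0.197 -0.065] op 0.999
q [ 0.289  0.903  0.255  1.937 -0.57   0.377 -0.594]
```

View pics/c2.png

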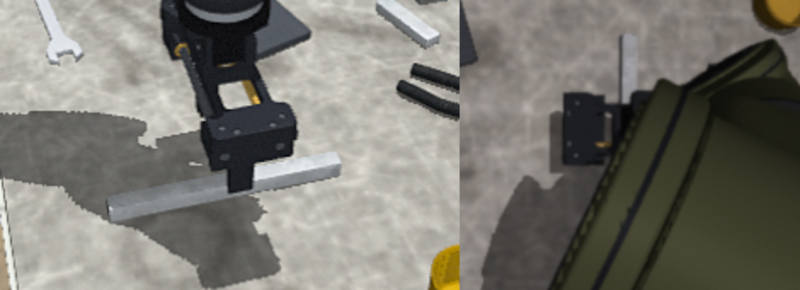

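The gripper straddles the tube near its middle, with the finger at (240,180) in the composite. Next I lower it and close.

Request:
{"method": "play_rows", "body": {
  "targets": [
    [[0,0,0],[0,0,-0.6],0],
    [[0,0,0],[0,0,-0.5],0],
    [[0,0,0],[0,0,-0.16],0],
    [[0,0,0],[0,0,0],120],
    [[0,0,0],[0,0,0],255]
  ],
  "newtons": 25
}}

```text
clock: 3.4
tool_pos: [0.4767, -0.2731, 0.0316]
eef_rot: [0.708, -0.003, -0.707, -0.003]
contact_force: [0.6, 0.9, 0.5]
opening: 0.838
```

Request:
{"method": "play_rows", "body": {
  "targets": [
    [[0,0,0],[0,0,0],255],
    [[0,0,0],[0,0,0],255],
    [[0,0,0],[0,0,0],255],
    [[0,0,0],[0,0,0],255],
    [[0,0,0],[0,0,0],255]
  ]
}}

```text
clock: 3.9
tool_pos: [0.4761, -0.2729, 0.0307]
eef_rot: [0.707, -0.003, -0.707, -0.003]
contact_force: [-0.5, 0.1, -0.1]
opening: 0.39
```

```bash
python3 -c "
from h import *
st()"
```

```text
t 3.9 pos [ 0.4761 -0.2729  0.0307] x [ 0. -0. -1.] jaw yaw -90.52 F [-0.48  0.09 -0.05] M [-0.017  0.131  0.001] op 0.39
q [ 0.328  0.983  0.186  1.937 -0.6    0.276 -0.566]
```

Request:
{"method": "play_rows", "body": {
  "targets": [
    [[0,0,0],[0,0,0],255],
    [[0,0,0],[0,0,0],255],
    [[0,0,0],[0,0,0],255],
    [[0,0,0],[0,0,0],255],
    [[0,0,0],[0,0,0.3],255]
  ]
}}

```text
clock: 4.4
tool_pos: [0.4752, -0.2722, 0.0418]
eef_rot: [-0.706, 0.003, 0.708, 0.004]
contact_force: [0.6, 0.1, -0.1]
opening: 0.19
```

```bash
python3 -c "
from h import *
st()"
```

```text
t 4.4 pos [ 0.4752 -0.2722  0.0418] x [-0.002  0.002 -1.   ] jaw yaw -90.53 F [ 0.59  0.07 -0.15] M [ 0.003  0.238 -0.013] op 0.19
q [ 0.318  0.964  0.202  1.939 -0.594  0.3   -0.572]
```

Request:
{"method": "play_rows", "body": {
  "targets": [
    [[0,0,0],[0,0,0.8],255],
    [[0,0,0.14],[0,0,0.8],255],
    [[0,0,0.14],[0,0,0.8],255],
    [[0,0,0.14],[0.2,0.3,0],255],
    [[0,0,0.14],[0.2,0.3,0],255]
  ]
}}

```text
clock: 4.9
tool_pos: [0.4925, -0.2493, 0.1407]
eef_rot: [0.681, 0.193, -0.679, 0.195]
contact_force: [0.4, 1.1, -1.7]
opening: 0.19
```

Request:
{"method": "play_rows", "body": {
  "targets": [
    [[0,0,0.14],[0.25,0.3,0],255],
    [[0,0,0.14],[0.25,0.3,0],255],
    [[0,0,0.14],[0.25,0.3,0],255],
    [[0,0,0.14],[0.25,0.3,0],255],
    [[0,0,0.14],[0.25,0.3,0],255]
  ]
}}

```text
clock: 5.4
tool_pos: [0.5421, -0.1885, 0.1393]
eef_rot: [-0.572, -0.415, 0.572, -0.416]
contact_force: [0.1, -0.3, -0.3]
opening: 0.189
```

Request:
{"method": "play_rows", "body": {
  "targets": [
    [[0,0,0.14],[0.25,0.4,0],255],
    [[0,0,0.14],[0.25,0.4,0],255],
    [[0,0,0.14],[0.25,0.4,0],255],
    [[0,0,0.05],[0.25,0.4,0],255],
    [[0,0,0],[0,0,0],255]
  ]
}}

```text
clock: 5.9
tool_pos: [0.5838, -0.1214, 0.1391]
eef_rot: [0.461, 0.537, -0.459, 0.537]
contact_force: [0.5, 0.5, -1.0]
opening: 0.191
```

```bash
python3 -c "
from h import *
st()"
```

```text
t 5.9 pos [ 0.5838 -0.1214  0.1391] x [ 0.002  0.002 -1.   ] jaw yaw 8.77 F [ 0.5   0.53 -1.  ] M [-0.025 -0.011  0.001] op 0.191
q [ 0.157  0.817 -0.048  1.763  0.062  0.561  0.224]
```

Request:
{"method": "play_rows", "body": {
  "targets": [
    [[0,0,0.07],[0.1,0.5,0],255],
    [[0,0,0.067],[0.11,0.43,-0.3],255],
    [[0,0,0],[0,0,-0.8],255],
    [[0,0,0],[0,0,-0.75],255],
    [[0,0,0],[0,0,0],255]
  ]
}}

```text
clock: 6.4
tool_pos: [0.5872, -0.0859, 0.0605]
eef_rot: [0.421, 0.57, -0.424, 0.564]
contact_force: [-1.0, 0.3, -0.7]
opening: 0.188
```

Request:
{"method": "play_rows", "body": {
  "targets": [
    [[0,0,0],[0,0,0],255],
    [[0,0,0],[0,0,0],255]
  ]
}}

```text
clock: 6.6
tool_pos: [0.5913, -0.0875, 0.0657]
eef_rot: [0.424, 0.566, -0.423, 0.567]
contact_force: [0.0, -0.0, -1.0]
opening: 0.191
```

```bash
python3 - <<'E'
from h import *
st()
from plant import r
for n in("side","top"):
    cv2.imwrite(f"pics/{n}3.png",r.snapshot(n)["color"][:,:,::-1])
a=cv2.imread("pics/side3.png")[170:330,270:430];b=cv2.imread("pics/top3.png")[170:330,205:405]
cv2.imwrite("pics/s3.png",cv2.resize(a,None,fx=3.7,fy=3.7,interpolation=cv2.INTER_CUBIC))
cv2.imwrite("pics/t3.png",cv2.resize(b,None,fx=3.7,fy=3.7,interpolation=cv2.INTER_CUBIC))
E
```

```text
t 6.6 pos [ 0.5913 -0.0875  0.0657] x [ 0.002 -0.    -1.   ] jaw yaw 16.48 F [ 0.01 -0.05 -0.98] M [-0.064  0.008  0.038] op 0.191
q [ 0.103  0.935 -0.058  1.78   0.113  0.428  0.253]
```

View pics/s3.png

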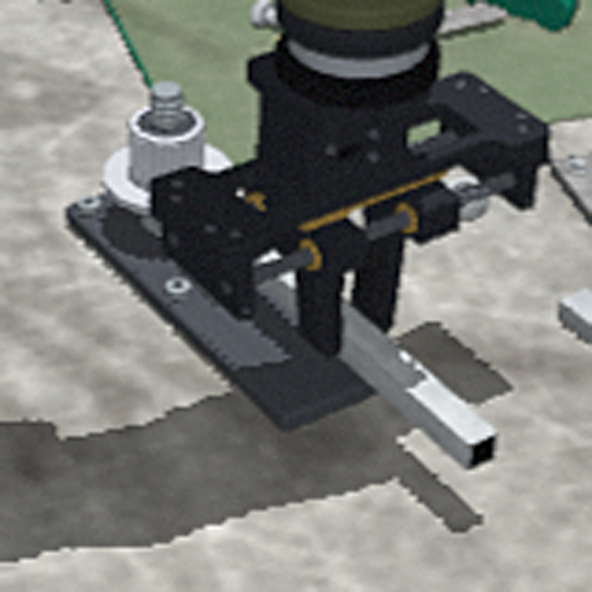

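View pics/t3.png

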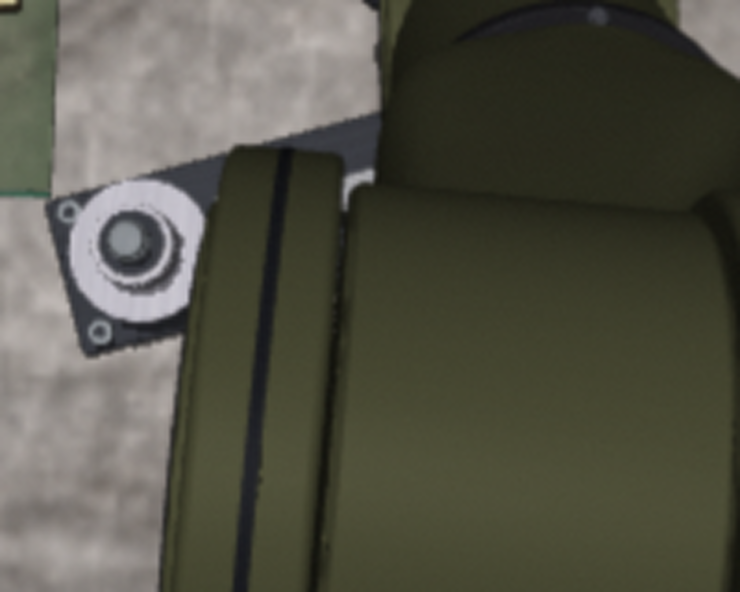

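```bash
python3 - <<'E'
from h import *
from plant import r
s=r.snapshot("side")
e=onz(s,np.array([[482.5,450]])/3.7+[269.6,169.6],.0435)[0];print("end",e)
y=np.radians(16.6);u=np.array([-np.sin(y),np.cos(y)]);x=np.array([u[1],-u[0]])
y2=np.radians(16.5);u2=np.array([-np.sin(y2),np.cos(y2)])
c=e[:2]+.11*u2;print("tube centre side cam",c)
for m in([.5634,.0173],):
  print("lateral/along of centre from mid:",(c-m)@x,(c-m)@u)
s=st()
for m in([.562,.0174],[.5607,.0165],[.5634,.0173]):
  print("tcp rel mid",(s["tool_pos"][:2]-m)@x,(s["tool_pos"][:2]-m)@u)
E
python3 - <<'E'
import cv2
b=cv2.imread("pics/side3.png")[255:320,350:430]
cv2.imwrite("pics/e3.png",cv2.resize(b,None,fx=8,fy=8,interpolation=cv2.INTER_CUBIC))
E
```

```text
end [ 0.62406834 -0.18879333  0.0435    ]
tube centre side cam [ 0.59282665 -0.08332315]
lateral/along of centre from mid: -0.0005466384864594175 -0.10483629316016571
t 6.75 pos [ 0.5913 -0.0878  0.0659] x [ 0.002 -0.    -1.   ] jaw yaw 16.44 F [-0.19  0.4  -1.2 ] M [-0.033  0.004 -0.014] op 0.192
q [ 0.103  0.935 -0.058  1.78   0.113  0.427  0.253]
tcp rel mid -0.001955974573179521 -0.10922160060897526
tcp rel mid -0.00045303569571029484 -0.10873050516958313
tcp rel mid -0.0032690573406901676 -0.10872580463716179
```

View pics/e3.png

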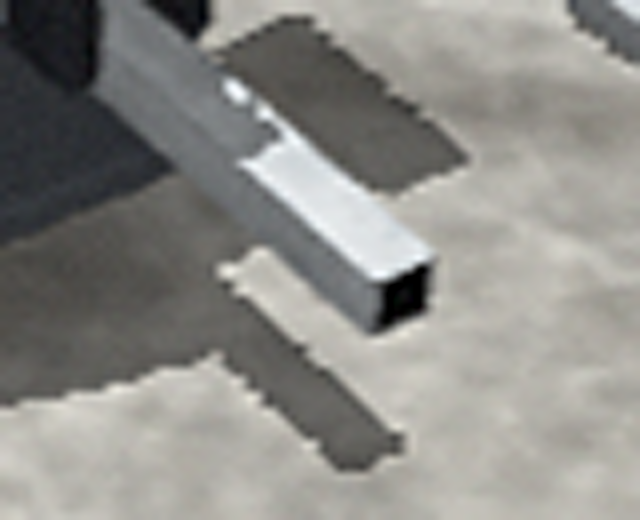

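Request:
{"method": "play_rows", "body": {
  "targets": [
    [[0,0,0],[0.01,0,-0.2],255],
    [[0,0,0],[0,0,-0.15],255],
    [[0,0,0],[0,0,-0.1],255],
    [[0,0,0],[0,0,-0.07],255],
    [[0,0,0],[0,0,0],255]
  ]
}}

```text
clock: 7.25
tool_pos: [0.5905, -0.0876, 0.0431]
eef_rot: [0.423, 0.567, -0.423, 0.566]
contact_force: [1.2, 0.3, -0.6]
opening: 0.191
```

```bash
python3 -c "
from h import *
st()"
```

```text
t 7.25 pos [ 0.5905 -0.0876  0.0431] x [-0.001  0.    -1.   ] jaw yaw 16.45 F [ 1.16  0.31 -0.57] M [-0.082  0.041 -0.048] op 0.191
q [ 0.1    0.973 -0.054  1.781  0.116  0.392  0.25 ]
```

Request:
{"method": "play_rows", "body": {
  "targets": [
    [[0,0,0],[0,0,-0.025],255],
    [[0,0,0],[0,0,-0.01],255],
    [[0,0,0],[0,0,0],255]
  ]
}}

```text
clock: 7.55
tool_pos: [0.591, -0.0877, 0.0426]
eef_rot: [0.423, 0.566, -0.423, 0.566]
contact_force: [0.2, 0.5, -0.2]
opening: 0.191
```

```bash
python3 -c "
from h import *
st()"
```

```text
t 7.55 pos [ 0.591  -0.0877  0.0426] x [ 0. -0. -1.] jaw yaw 16.45 F [ 0.19  0.5  -0.15] M [-0.035  0.132 -0.032] op 0.191
q [ 0.1    0.974 -0.053  1.781  0.116  0.39   0.25 ]
```

Request:
{"method": "play_rows", "body": {
  "targets": [
    [[0,0,0],[-0.06,0.2,0],255],
    [[0,0,0],[-0.065,0.22,0],255],
    [[0,0,0],[-0.066,0.22,0],255],
    [[0,0,0],[-0.06,0.2,0],255],
    [[0,0,0],[0,0,0],255]
  ]
}}

```text
clock: 8.05
tool_pos: [0.5805, -0.0514, 0.0426]
eef_rot: [0.423, 0.567, -0.422, 0.566]
contact_force: [-0.7, 2.7, 3.9]
opening: 0.186
```

```bash
python3 -c "
from h import *
st()"
```

```text
t 8.05 pos [ 0.5805 -0.0514  0.0426] x [-0.     0.002 -1.   ] jaw yaw 16.61 F [-0.75  2.72  3.88] M [0.489 0.162 0.047] op 0.186
q [ 0.035  0.964 -0.044  1.826  0.099  0.354  0.207]
```

Request:
{"method": "play_rows", "body": {
  "targets": [
    [[0,0,0],[0,0,0],255],
    [[0,0,0],[0,0,0],255]
  ]
}}

```text
clock: 8.25
tool_pos: [0.5809, -0.0527, 0.0426]
eef_rot: [0.424, 0.567, -0.423, 0.566]
contact_force: [-0.4, 4.2, 5.6]
opening: 0.189
```

```bash
python3 - <<'E'
from h import *
s=st()
from plant import r
s=r.snapshot("side")
cv2.imwrite("pics/side4.png",s["color"][:,:,::-1])
a=cv2.imread("pics/side4.png")[190:300,280:420]
cv2.imwrite("pics/s4.png",cv2.resize(a,None,fx=5.5,fy=5.5,interpolation=cv2.INTER_CUBIC))
E
```

```text
t 8.25 pos [ 0.5809 -0.0527  0.0426] x [ 0.     0.002 -1.   ] jaw yaw 16.51 F [-0.39  4.23  5.57] M [0.652 0.213 0.001] op 0.189
q [ 0.038  0.964 -0.044  1.825  0.1    0.354  0.207]
```

View pics/s4.png

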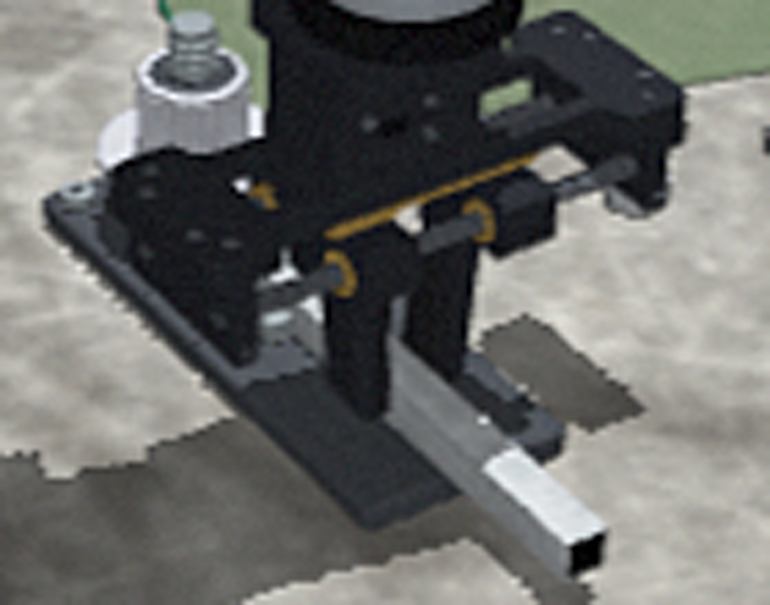

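Request:
{"method": "play_rows", "body": {
  "targets": [
    [[0,0,0],[0,0,0.012],255],
    [[0,0,0],[-0.014,0.048,0],255],
    [[0,0,0],[-0.014,0.048,0],255],
    [[0,0,0],[0,0,0],255],
    [[0,0,0],[0,0,0],255]
  ]
}}

```text
clock: 8.8
tool_pos: [0.5795, -0.0503, 0.0426]
eef_rot: [0.423, 0.566, -0.423, 0.566]
contact_force: [-0.0, 0.0, -0.6]
opening: 0.188
```

```bash
python3 -c "
from h import *
st()"
```

```text
t 8.8 pos [ 0.5795 -0.0503  0.0426] x [-0. -0. -1.] jaw yaw 16.44 F [-0.01  0.03 -0.55] M [-0.049  0.122 -0.066] op 0.188
q [ 0.031  0.963 -0.041  1.83   0.098  0.351  0.202]
```

Request:
{"method": "play_rows", "body": {
  "targets": [
    [[0,0,0],[-0.01,0.035,0],255],
    [[0,0,0],[-0.01,0.035,0],255],
    [[0,0,0],[0,0,0],255],
    [[0,0,0],[0,0,0],255]
  ]
}}

```text
clock: 9.2
tool_pos: [0.5789, -0.0473, 0.0429]
eef_rot: [0.423, 0.566, -0.423, 0.566]
contact_force: [0.1, -0.1, -1.0]
opening: 0.189
```

Request:
{"method": "play_rows", "body": {
  "targets": [
    [[0,0,0],[-0.007,0.024,0],255],
    [[0,0,0],[0,0,0],255],
    [[0,0,0],[0,0,0],255]
  ]
}}

```text
clock: 9.5
tool_pos: [0.5787, -0.0464, 0.0429]
eef_rot: [0.423, 0.566, -0.423, 0.566]
contact_force: [-0.4, 0.0, -1.3]
opening: 0.187
```

Request:
{"method": "play_rows", "body": {
  "targets": [
    [[0,0,0],[-0.007,0.024,0],255],
    [[0,0,0],[0,0,0],255],
    [[0,0,0],[0,0,0],255]
  ]
}}

```text
clock: 9.8
tool_pos: [0.5783, -0.0455, 0.0429]
eef_rot: [0.423, 0.566, -0.423, 0.566]
contact_force: [-0.4, -0.5, -1.9]
opening: 0.192
```

```bash
python3 -c "
from h import *
st()"
```

```text
t 9.8 pos [ 0.5783 -0.0455  0.0429] x [ 0.  0. -1.] jaw yaw 16.45 F [-0.36 -0.5  -1.86] M [-0.031  0.043 -0.016] op 0.192
q [ 0.022  0.962 -0.04   1.835  0.096  0.346  0.196]
```

Request:
{"method": "play_rows", "body": {
  "targets": [
    [[0,0,0],[-0.007,0.024,0],255],
    [[0,0,0],[0,0,0],255],
    [[0,0,0],[0,0,0],255]
  ]
}}

```text
clock: 10.1
tool_pos: [0.5781, -0.0445, 0.0429]
eef_rot: [0.423, 0.566, -0.423, 0.566]
contact_force: [-0.4, 0.3, -1.1]
opening: 0.191
```

Request:
{"method": "play_rows", "body": {
  "targets": [
    [[0,0,0],[-0.007,0.024,0],255],
    [[0,0,0],[0,0,0],255],
    [[0,0,0],[0,0,0],255]
  ]
}}

```text
clock: 10.4
tool_pos: [0.5778, -0.0436, 0.0428]
eef_rot: [0.423, 0.566, -0.423, 0.566]
contact_force: [1.0, -0.6, -1.2]
opening: 0.191
```

Request:
{"method": "play_rows", "body": {
  "targets": [
    [[0,0,0],[-0.007,0.024,0],255],
    [[0,0,0],[0,0,0],255],
    [[0,0,0],[0,0,0],255]
  ]
}}

```text
clock: 10.7
tool_pos: [0.5778, -0.0436, 0.043]
eef_rot: [0.423, 0.566, -0.424, 0.567]
contact_force: [0.4, -3.5, -0.2]
opening: 0.192
```

Request:
{"method": "play_rows", "body": {
  "targets": [
    [[0,0,0],[-0.007,0.024,0],255],
    [[0,0,0],[0,0,0],255],
    [[0,0,0],[0,0,0],255]
  ]
}}

```text
clock: 11.0
tool_pos: [0.5777, -0.0435, 0.0431]
eef_rot: [0.423, 0.565, -0.424, 0.567]
contact_force: [1.4, -5.7, -0.4]
opening: 0.186
```

```bash
python3 - <<'E'
from h import *
s=st()
from plant import r
s=r.snapshot("side")
cv2.imwrite("pics/side5.png",s["color"][:,:,::-1])
a=cv2.imread("pics/side5.png")[190:300,280:420]
cv2.imwrite("pics/s5.png",cv2.resize(a,None,fx=5.5,fy=5.5,interpolation=cv2.INTER_CUBIC))
E
```

```text
t 11.0 pos [ 0.5777 -0.0435  0.0431] x [ 0.001 -0.002 -1.   ] jaw yaw 16.37 F [ 1.36 -5.68 -0.44] M [-1.187 -0.289  0.013] op 0.186
q [ 0.015  0.961 -0.036  1.839  0.094  0.343  0.191]
```

View pics/s5.png

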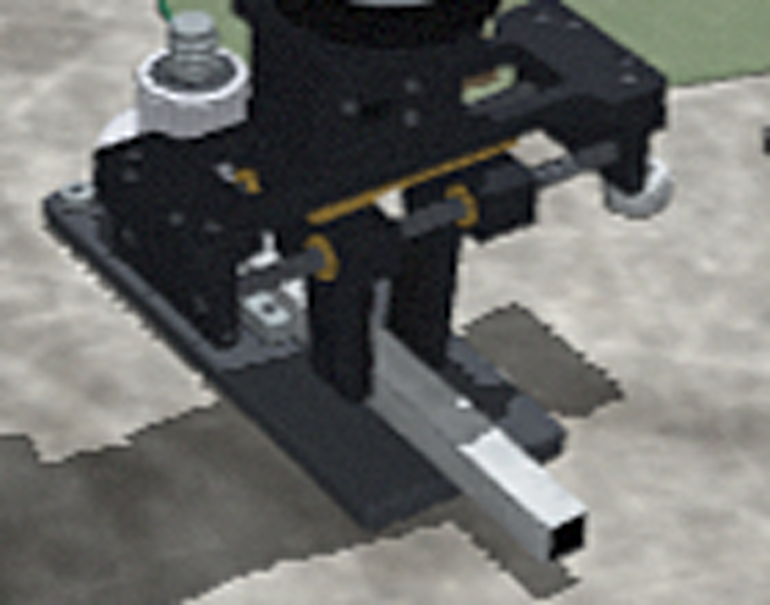

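Request:
{"method": "play_rows", "body": {
  "targets": [
    [[0,0,0],[0,0,-0.012],255],
    [[0,0,0],[0,0,0],130],
    [[0,0,0],[0,0,0],110],
    [[0,0,0],[0,0,0],110],
    [[0,0,0],[0,0,0.5],110]
  ]
}}

```text
clock: 11.55
tool_pos: [0.5754, -0.0406, 0.0606]
eef_rot: [0.422, 0.568, -0.424, 0.565]
contact_force: [-0.6, 0.2, -0.4]
opening: 0.528
```

```bash
python3 - <<'E'
from h import *
s=st()
E
```

```text
t 11.55 pos [ 0.5754 -0.0406  0.0606] x [-0.005  0.001 -1.   ] jaw yaw 16.51 F [-0.61  0.2  -0.37] M [-0.082 -0.003  0.002] op 0.528
q [ 0.016  0.93  -0.043  1.84   0.091  0.378  0.194]
```

Request:
{"method": "play_rows", "body": {
  "targets": [
    [[0,0,0.1],[0,0,0.9],60],
    [[0,0,0.14],[0,0,0.9],0],
    [[0,0,0.14],[0,0,0.9],0],
    [[0,0,0.14],[-0.1,0,0.9],0],
    [[0,0,0.14],[-0.1,0,0],0]
  ]
}}

```text
clock: 12.05
tool_pos: [0.5718, -0.0409, 0.2111]
eef_rot: [0.216, 0.671, -0.214, 0.677]
contact_force: [0.8, -0.1, 0.1]
opening: 0.979
```

Request:
{"method": "play_rows", "body": {
  "targets": [
    [[0,0,0.14],[-0.5,-0.5,0.5],0],
    [[0,0,0.14],[-0.5,-0.5,0],0],
    [[0,0,0.14],[-0.5,-0.5,0],0],
    [[0,0,0.14],[0,0,0],0],
    [[0,0,0.14],[0,0,0],0]
  ]
}}

```text
clock: 12.55
tool_pos: [0.5083, -0.1022, 0.2265]
eef_rot: [-0.029, 0.707, 0.029, 0.706]
contact_force: [-0.5, -0.3, 0.3]
opening: 0.999
```

```bash
python3 - <<'E'
from h import *
s=st()
from plant import r
for n in("side","top"):
    cv2.imwrite(f"pics/{n}6.png",r.snapshot(n)["color"][:,:,::-1])
a=cv2.imread("pics/side6.png")[185:300,270:420];b=cv2.imread("pics/top6.png")[160:300,205:405]
cv2.imwrite("pics/s6.png",cv2.resize(a,None,fx=5,fy=5,interpolation=cv2.INTER_CUBIC))
cv2.imwrite("pics/t6.png",cv2.resize(b,None,fx=4,fy=4,interpolation=cv2.INTER_CUBIC))
E
```

```text
t 12.55 pos [ 0.5083 -0.1022  0.2265] x [-0.001 -0.    -1.   ] jaw yaw 94.65 F [-0.55 -0.3   0.28] M [ 0.079 -0.064  0.06 ] op 0.999
q [ 0.418  0.64  -0.501  1.915  0.461  0.702  1.294]
```

View pics/s6.png

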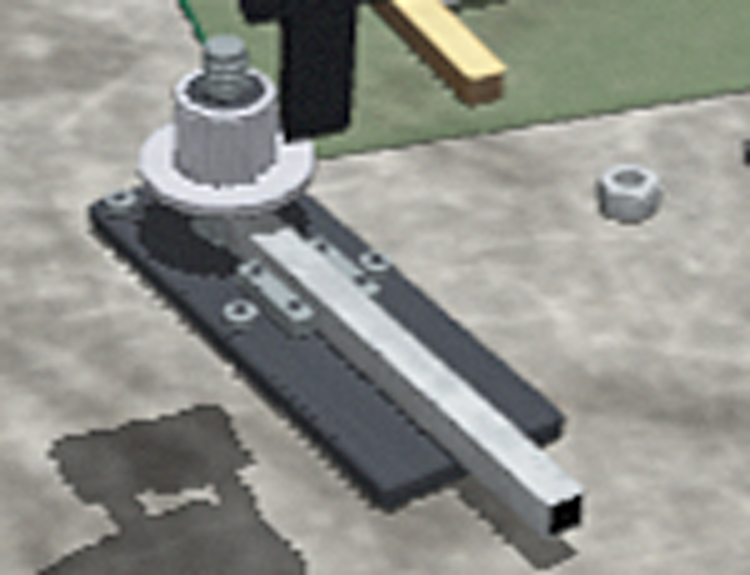

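View pics/t6.png

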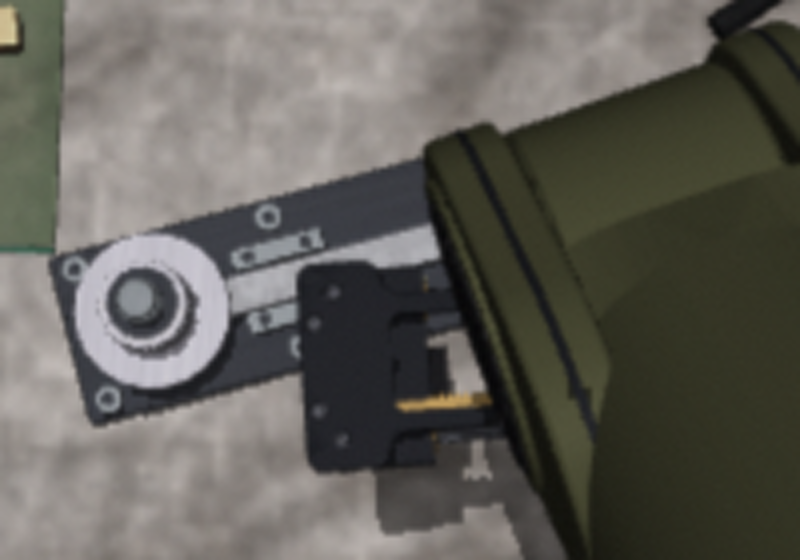

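```bash
python3 - <<'E'
from h import *
from plant import r
s=r.snapshot("side")
Z=lambda p:np.array(p,float)/5+[269.6,184.6]
e=onz(s,Z([[564,512]]),.0205)[0];post=onz(s,Z([[225,46]]),.098)[0]
print("end",e,"post",post,np.linalg.norm((e-post)[:2]))
y=np.radians(16.6);u=np.array([-np.sin(y),np.cos(y)]);x=np.array([u[1],-u[0]])
print("lat,along",(e-post)[:2]@x,(e-post)[:2]@u)
for z in np.arange(.03,.1,.005):
    print(round(z,3),(proj(s,[*post[:2],z])[0]-[269.6,184.6])*5)
for z in (.04,.045,.05):
  t=np.linspace(0,2*np.pi,100);q=(proj(s,np.c_[post[0]+.036*np.cos(t),post[1]+.036*np.sin(t),z+0*t])-[269.6,184.6])*5
  print(z,q.min(0),q.max(0))
for z in (.07,.075,.08):
  t=np.linspace(0,2*np.pi,100);q=(proj(s,np.c_[post[0]+.02*np.cos(t),post[1]+.02*np.sin(t),z+0*t])-[269.6,184.6])*5
  print(z,q.min(0),q.max(0))
E
```

```text
end [ 0.61001263 -0.14433644  0.0205    ] post [0.54538094 0.07712843 0.098     ] 0.2307031485865664
lat,along -0.0013319242187892575 -0.23069930373893793
0.03 [227.36784459 189.17900376]
0.035 [227.19953665 178.97752035]
0.04 [227.03033907 168.72587122]
0.045 [226.86024416 158.42364513]
0.05 [226.68924414 148.07042599]
0.055 [226.51733114 137.66579278]
0.06 [226.34449716 127.2093195 ]
0.065 [226.17073415 116.70057503]
0.07 [225.99603392 106.13912313]
0.075 [225.82038821  95.52452229]
0.08 [225.64378863  84.85632569]
0.085 [225.4662267   74.13408111]
0.09 [225.28769385  63.35733082]
0.095 [225.10818137  52.52561154]
0.1 [224.92768046  41.6384543 ]
0.04 [138.7558501  121.66821408] [315.21810373 218.14582982]
0.045 [138.36811954 111.498605  ] [315.26493956 207.70931905]
0.05 [137.97829029 101.27968475] [315.31205752 197.22005042]
0.07 [176.25160103  80.17373477] [275.72559179 132.83056847]
0.075 [175.95114323  69.63887421] [275.67451106 122.13553518]
0.08 [175.64903336  59.05143858] [275.6231722  111.38585668]
```

The tube now lies between the cheeks and under the flange. In the side view its outer end is at zoom (564,512), about 231 mm from the post, against 233.5 mm when home. The drum's back rim at row 64 and the flange's front lower edge at row 212 put the collar's underside at z = 0.040–0.043. Next I move over the collar.

Request:
{"method": "play_rows", "body": {
  "targets": [
    [[0,0,0.12],[0.15,0.8,0],0],
    [[0,0,0.12],[0.15,0.8,0],0],
    [[0,0,0.12],[0.15,0.8,0],0],
    [[0,0,0.12],[0.15,0.8,0],0],
    [[0,0,0.12],[0.15,0.8,0],0]
  ]
}}

```text
clock: 13.2
tool_pos: [0.5392, 0.0601, 0.2264]
eef_rot: [-0.235, 0.667, 0.235, 0.667]
contact_force: [1.1, 0.3, -0.5]
opening: 1.002
```

Request:
{"method": "play_rows", "body": {
  "targets": [
    [[0,0,0.12],[0.13,0.47,0],0],
    [[0,0,0.12],[0,0,0],0],
    [[0,0,0.12],[0,0,0],0],
    [[0,0,0],[0,0,-0.5],0],
    [[0,0,0],[0,0,0],0]
  ]
}}

```text
clock: 13.7
tool_pos: [0.543, 0.0769, 0.2046]
eef_rot: [-0.349, 0.616, 0.35, 0.613]
contact_force: [-0.4, -1.2, -0.9]
opening: 1.0
```

```bash
python3 - <<'E'
from h import *
s=st()
E
```

```text
t 13.7 pos [0.543  0.0769 0.2046] x [-0.004 -0.001 -1.   ] jaw yaw 149.26 F [-0.41 -1.15 -0.85] M [0.012 0.029 0.021] op 1.0
q [ 0.193  0.759 -0.721  1.838  0.675  0.813  1.725]
```

Request:
{"method": "play_rows", "body": {
  "targets": [
    [[0,0,0],[0.01,0,-0.8],0],
    [[0,0,0],[0,-0.01,-0.8],0],
    [[0,0,0],[0,0,-0.6],0],
    [[0,0,0],[0,0,0],0],
    [[0,0,0],[0,0,0],0]
  ]
}}

```text
clock: 14.2
tool_pos: [0.5451, 0.0772, 0.1191]
eef_rot: [-0.35, 0.614, 0.35, 0.614]
contact_force: [0.3, 0.5, 0.6]
opening: 1.003
```

```bash
python3 - <<'E'
from h import *
s=st()
from plant import r
for n in("side","top"):
    cv2.imwrite(f"pics/{n}7.png",r.snapshot(n)["color"][:,:,::-1])
a=cv2.imread("pics/side7.png")[130:290,240:420];b=cv2.imread("pics/top7.png")[160:300,165:345]
cv2.imwrite("pics/st7.png",np.hstack([cv2.resize(a,(400,356)),cv2.resize(b,(400,356))]))
E
```

```text
t 14.2 pos [0.5451 0.0772 0.1191] x [ 0.  0. -1.] jaw yaw 149.33 F [0.3  0.45 0.56] M [ 0.097  0.013 -0.024] op 1.003
q [ 0.127  0.875 -0.608  1.893  0.821  0.642  1.604]
```

View pics/st7.png

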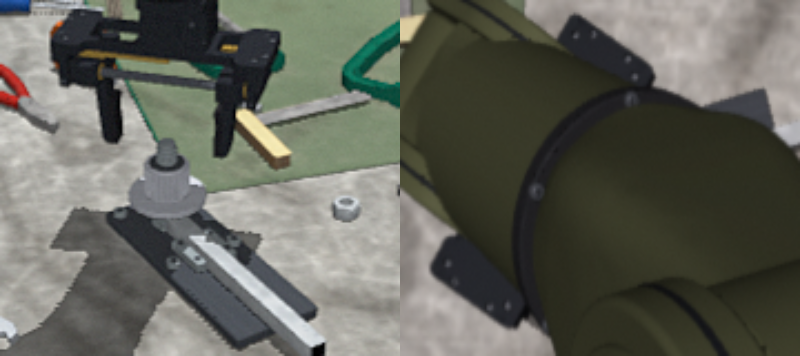

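Request:
{"method": "play_rows", "body": {
  "targets": [
    [[0,0,0],[-0.03,-0.01,-0.5],0],
    [[0,0,0],[0,0,-0.4],0],
    [[0,0,0],[0,0,-0.1],80],
    [[0,0,0],[0,0,0],110],
    [[0,0,0],[0,0,0],120]
  ],
  "newtons": 5
}}

```text
clock: 14.8
tool_pos: [0.5444, 0.0766, 0.0795]
eef_rot: [-0.35, 0.614, 0.35, 0.615]
contact_force: [-0.2, 0.4, -0.1]
opening: 0.749
```

Request:
{"method": "play_rows", "body": {
  "targets": [
    [[0,0,0],[0,0,0],130],
    [[0,0,0],[0,0,0],140],
    [[0,0,0],[0,0,0],160],
    [[0,0,0],[0,0,0],180],
    [[0,0,0],[0,0,0],255]
  ]
}}

```text
clock: 15.3
tool_pos: [0.5438, 0.0763, 0.0786]
eef_rot: [-0.35, 0.614, 0.35, 0.614]
contact_force: [-1.1, -0.4, 3.6]
opening: 0.449
```

```bash
python3 - <<'E'
from h import *
s=st()
E
```

```text
t 15.3 pos [0.5438 0.0763 0.0786] x [ 0. -0. -1.] jaw yaw 149.37 F [-1.14 -0.37  3.62] M [ 0.038  0.099 -0.033] op 0.449
q [ 0.093  0.932 -0.544  1.911  0.897  0.561  1.539]
```

Request:
{"method": "play_rows", "body": {
  "targets": [
    [[0,0,0],[0,0,0],255],
    [[0,0,0],[0,0,0],255],
    [[0,0,-0.05],[0,0,-0.004],255],
    [[0,0,-0.1],[0,0,-0.008],255],
    [[0,0,-0.1],[0,0,-0.008],255]
  ],
  "newtons": 30
}}

```text
clock: 15.8
tool_pos: [0.5438, 0.0764, 0.0778]
eef_rot: [-0.27, 0.653, 0.27, 0.654]
contact_force: [-1.0, -1.5, 4.8]
opening: 0.446
```

```bash
python3 - <<'E'
from h import *
s=st()
E
```

```text
t 15.8 pos [0.5438 0.0764 0.0778] x [ 0.  0. -1.] jaw yaw 134.84 F [-0.98 -1.49  4.82] M [-0.027  0.178  0.144] op 0.446
q [ 0.057  0.92  -0.481  1.913  0.835  0.519  1.34 ]
```

Request:
{"method": "play_rows", "body": {
  "targets": [
    [[0,0,-0.12],[0,0,-0.0095],255],
    [[0,0,-0.12],[0,0,-0.0095],255],
    [[0,0,-0.12],[0,0,-0.0095],255],
    [[0,0,-0.12],[0,0,-0.0095],255],
    [[0,0,-0.12],[0,0,-0.0095],255]
  ]
}}

```text
clock: 16.3
tool_pos: [0.5437, 0.0765, 0.0759]
eef_rot: [-0.064, 0.704, 0.064, 0.704]
contact_force: [-1.0, -0.6, 3.8]
opening: 0.447
```

```bash
python3 - <<'E'
from h import *
s=st()
from plant import r
for n in("side",):
    cv2.imwrite(f"pics/{n}8.png",r.snapshot(n)["color"][:,:,::-1])
a=cv2.imread("pics/side8.png")[190:260,280:380]
cv2.imwrite("pics/s8.png",cv2.resize(a,None,fx=8,fy=8,interpolation=cv2.INTER_CUBIC))
E
```

```text
t 16.3 pos [0.5437 0.0765 0.0759] x [ 0.  0. -1.] jaw yaw 100.43 F [-0.98 -0.56  3.84] M [0.062 0.205 0.13 ] op 0.447
q [-0.029  0.9   -0.33   1.919  0.653  0.43   0.906]
```

View pics/s8.png

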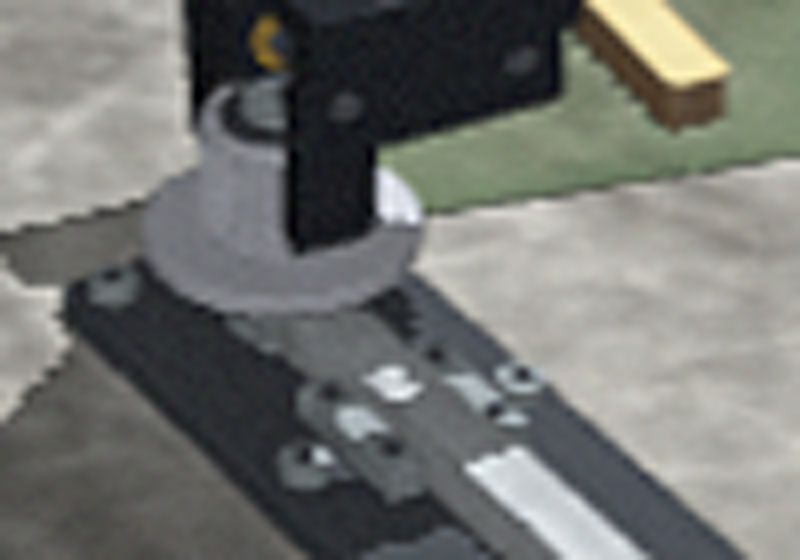

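Request:
{"method": "play_rows", "body": {
  "targets": [
    [[0,0,0],[0,0,0],255],
    [[0,0,-0.03],[0,0,-0.0024],255],
    [[0,0,-0.03],[0,0,-0.0024],255]
  ],
  "newtons": 3
}}

```text
clock: 16.65
tool_pos: [0.5436, 0.0765, 0.0754]
eef_rot: [-0.044, 0.706, 0.045, 0.706]
contact_force: [-0.7, -0.4, 2.1]
opening: 0.452
```

```bash
cat > m.py <<'E'
from h import *
from plant import r
s=st(); a=[s["moment"]];f=[s["contact_force"]]
for _ in range(3): r.snapshot("side");q=r.get_state();a.append(q["moment"]);f.append(q["contact_force"])
a=np.array(a);print("Mz",a[:,2].round(3),a[:,2].mean().round(3),"F",np.mean(f,0).round(2))
E
python3 m.py
```

```text
t 16.65 pos [0.5436 0.0765 0.0754] x [-0.     0.001 -1.   ] jaw yaw 97.18 F [-0.73 -0.35  2.13] M [0.072 0.012 0.13 ] op 0.452
q [-0.037  0.899 -0.316  1.919  0.633  0.423  0.869]
Mz [ 0.13   0.062 -0.014 -0.023] 0.039 F [-0.47  0.3   1.68]
```

Request:
{"method": "play_rows", "body": {
  "targets": [
    [[0,0,-0.03],[0,0,-0.0024],255],
    [[0,0,-0.03],[0,0,-0.0024],255],
    [[0,0,-0.03],[0,0,-0.0024],255]
  ]
}}

```text
clock: 17.1
tool_pos: [0.5433, 0.0765, 0.075]
eef_rot: [-0.012, 0.707, 0.012, 0.707]
contact_force: [-1.5, 1.7, 1.1]
opening: 0.449
```

```bash
python3 -c "from h import *
st()"
```

```text
t 17.1 pos [0.5433 0.0765 0.075 ] x [-0.001  0.    -1.   ] jaw yaw 91.95 F [-1.46  1.67  1.05] M [0.199 0.05  0.072] op 0.449
q [-0.05   0.898 -0.294  1.92   0.6    0.412  0.808]
```

Request:
{"method": "play_rows", "body": {
  "targets": [
    [[0,0,-0.03],[0,0,-0.0024],255],
    [[0,0,-0.03],[0,0,-0.0024],255],
    [[0,0,-0.03],[0,0,-0.0024],255]
  ]
}}

```text
clock: 17.4
tool_pos: [0.5435, 0.0765, 0.0748]
eef_rot: [0.02, 0.707, -0.02, 0.707]
contact_force: [-0.5, 1.1, 1.1]
opening: 0.45
```

```bash
python3 -c "from h import *
st()"
```

```text
t 17.4 pos [0.5435 0.0765 0.0748] x [-0.  0. -1.] jaw yaw 86.79 F [-0.54  1.07  1.11] M [0.288 0.165 0.081] op 0.45
q [-0.063  0.896 -0.272  1.921  0.566  0.401  0.75 ]
```

At 3 N the fingers slip at about 0.075 N m, so grip force works as a torque limiter of about 0.026 N m per N. I'll search for contact at 7 N, which limits to about 0.18 N m.

Request:
{"method": "play_rows", "body": {
  "targets": [
    [[0,0,0],[0,0,0],255],
    [[0,0,-0.05],[0,0,-0.004],255],
    [[0,0,-0.1],[0,0,-0.008],255],
    [[0,0,-0.1],[0,0,-0.008],255],
    [[0,0,-0.1],[0,0,-0.008],255]
  ],
  "newtons": 7
}}

```text
clock: 17.9
tool_pos: [0.5435, 0.0767, 0.0738]
eef_rot: [0.143, 0.693, -0.143, 0.692]
contact_force: [-0.6, 1.9, 0.4]
opening: 0.45
```

```bash
python3 -c "from h import *
st()"
```

```text
t 17.9 pos [0.5435 0.0767 0.0738] x [-0.     0.001 -1.   ] jaw yaw 66.66 F [-0.63  1.86  0.38] M [0.368 0.166 0.08 ] op 0.45
q [-0.11   0.892 -0.193  1.923  0.428  0.366  0.529]
```

Request:
{"method": "play_rows", "body": {
  "targets": [
    [[0,0,-0.1],[0,0,-0.008],255],
    [[0,0,-0.1],[0,0,-0.008],255],
    [[0,0,-0.1],[0,0,-0.008],255]
  ]
}}

```text
clock: 18.2
tool_pos: [0.5436, 0.0768, 0.0728]
eef_rot: [0.245, 0.663, -0.245, 0.663]
contact_force: [-1.3, 1.7, 0.8]
opening: 0.453
```

```bash
python3 -c "from h import *
st()"
```

```text
t 18.2 pos [0.5436 0.0768 0.0728] x [-0.     0.001 -1.   ] jaw yaw 49.47 F [-1.25  1.73  0.76] M [0.337 0.178 0.074] op 0.453
q [-0.147  0.891 -0.13   1.925  0.303  0.344  0.349]
```

Request:
{"method": "play_rows", "body": {
  "targets": [
    [[0,0,0],[0,0,0],255],
    [[0,0,-0.03],[0,0,-0.0024],255],
    [[0,0,-0.03],[0,0,-0.0024],255],
    [[0,0,-0.03],[0,0,-0.0024],255]
  ],
  "newtons": 15
}}

```text
clock: 18.6
tool_pos: [0.5437, 0.0768, 0.0725]
eef_rot: [0.274, 0.652, -0.273, 0.652]
contact_force: [-1.0, 2.5, -0.4]
opening: 0.451
```

```bash
python3 -c "from h import *
st()"
```

```text
t 18.6 pos [0.5437 0.0768 0.0725] x [ 0.     0.001 -1.   ] jaw yaw 44.46 F [-1.04  2.45 -0.43] M [0.513 0.186 0.064] op 0.451
q [-0.157  0.891 -0.113  1.926  0.265  0.339  0.297]
```

Request:
{"method": "play_rows", "body": {
  "targets": [
    [[0,0,-0.03],[0,0,-0.0024],255],
    [[0,0,-0.03],[0,0,-0.0024],255]
  ]
}}

```text
clock: 18.8
tool_pos: [0.5437, 0.0768, 0.0723]
eef_rot: [0.294, 0.643, -0.293, 0.643]
contact_force: [-1.0, 3.4, -0.0]
opening: 0.449
```

```bash
python3 -c "from h import *
st()"
```

```text
t 18.8 pos [0.5437 0.0768 0.0723] x [ 0.     0.001 -1.   ] jaw yaw 40.98 F [-1.01  3.44 -0.04] M [0.687 0.12  0.157] op 0.449
q [-0.164  0.891 -0.101  1.926  0.239  0.335  0.262]
```

Request:
{"method": "play_rows", "body": {
  "targets": [
    [[0,0,-0.03],[0,0.01,-0.0024],255],
    [[0,0,-0.03],[0,0,-0.0024],255]
  ]
}}

```text
clock: 19.0
tool_pos: [0.5437, 0.0769, 0.0722]
eef_rot: [0.313, 0.634, -0.313, 0.634]
contact_force: [-0.7, 3.1, -0.9]
opening: 0.452
```

```bash
python3 -c "from h import *
st()"
```

```text
t 19.0 pos [0.5437 0.0769 0.0722] x [ 0.  0. -1.] jaw yaw 37.52 F [-0.66  3.1  -0.93] M [0.649 0.093 0.113] op 0.452
q [-0.172  0.891 -0.089  1.926  0.212  0.332  0.226]
```

Request:
{"method": "play_rows", "body": {
  "targets": [
    [[0,0,-0.03],[0,0,-0.0024],255],
    [[0,0,-0.03],[0,0,-0.0024],255]
  ]
}}

```text
clock: 19.2
tool_pos: [0.5437, 0.0769, 0.0719]
eef_rot: [0.332, 0.625, -0.331, 0.625]
contact_force: [-1.0, 3.3, -0.8]
opening: 0.447
```

```bash
python3 -c "from h import *
st()"
```

```text
t 19.2 pos [0.5437 0.0769 0.0719] x [ 0.  0. -1.] jaw yaw 34.07 F [-1.    3.26 -0.79] M [0.686 0.12  0.147] op 0.447
q [-0.179  0.892 -0.077  1.927  0.186  0.33   0.191]
```

Request:
{"method": "play_rows", "body": {
  "targets": [
    [[0,0,-0.03],[0,0,-0.0024],255],
    [[0,0,-0.03],[0,0,-0.0024],255]
  ]
}}

```text
clock: 19.4
tool_pos: [0.5437, 0.0768, 0.0717]
eef_rot: [0.35, 0.614, -0.35, 0.614]
contact_force: [-0.1, 4.0, -0.8]
opening: 0.452
```

```bash
python3 -c "from h import *
st()"
```

```text
t 19.4 pos [0.5437 0.0768 0.0717] x [ 0.  0. -1.] jaw yaw 30.63 F [-0.1   4.04 -0.84] M [0.757 0.102 0.094] op 0.452
q [-0.185  0.892 -0.066  1.927  0.159  0.327  0.157]
```

Request:
{"method": "play_rows", "body": {
  "targets": [
    [[0,0,-0.04],[0,0.015,-0.0032],255],
    [[0,0,-0.04],[0,0,-0.0032],255]
  ]
}}

```text
clock: 19.6
tool_pos: [0.5438, 0.0769, 0.0715]
eef_rot: [0.375, 0.599, -0.375, 0.6]
contact_force: [0.2, 2.0, -1.1]
opening: 0.445
```

```bash
python3 -c "from h import *
st()"
```

```text
t 19.6 pos [0.5438 0.0769 0.0715] x [ 0. -0. -1.] jaw yaw 25.97 F [ 0.19  2.04 -1.12] M [0.443 0.024 0.106] op 0.445
q [-0.195  0.892 -0.05   1.927  0.123  0.324  0.11 ]
```

Request:
{"method": "play_rows", "body": {
  "targets": [
    [[0,0,-0.04],[0,0,-0.0032],255],
    [[0,0,-0.04],[0,0,-0.0032],255]
  ]
}}

```text
clock: 19.8
tool_pos: [0.5438, 0.077, 0.0713]
eef_rot: [0.398, 0.584, -0.399, 0.584]
contact_force: [1.2, 1.2, -0.9]
opening: 0.449
```

```bash
python3 -c "from h import *
st()"
```

```text
t 19.8 pos [0.5438 0.077  0.0713] x [ 0. -0. -1.] jaw yaw 21.39 F [ 1.15  1.19 -0.9 ] M [ 0.343 -0.085  0.133] op 0.449
q [-0.204  0.893 -0.035  1.928  0.088  0.322  0.064]
```

Request:
{"method": "play_rows", "body": {
  "targets": [
    [[0,0,-0.04],[0,0,-0.0032],255],
    [[0,0,-0.04],[0,0,-0.0032],255]
  ]
}}

```text
clock: 20.0
tool_pos: [0.5438, 0.077, 0.071]
eef_rot: [0.422, 0.568, -0.422, 0.568]
contact_force: [0.5, 1.3, -0.9]
opening: 0.451
```

```bash
python3 -c "from h import *
st()"
```

```text
t 20.0 pos [0.5438 0.077  0.071 ] x [ 0. -0. -1.] jaw yaw 16.81 F [ 0.45  1.3  -0.85] M [ 0.247 -0.094  0.121] op 0.451
q [-0.213  0.894 -0.02   1.928  0.052  0.319  0.018]
```

Request:
{"method": "play_rows", "body": {
  "targets": [
    [[0,0,-0.04],[0,0.003,-0.0032],255],
    [[0,0,-0.04],[0,0,-0.0032],255]
  ]
}}

```text
clock: 20.2
tool_pos: [0.5439, 0.077, 0.0708]
eef_rot: [0.444, 0.55, -0.444, 0.551]
contact_force: [0.6, 0.8, -2.3]
opening: 0.452
```

```bash
python3 -c "from h import *
st()"
```

```text
t 20.2 pos [0.5439 0.077  0.0708] x [ 0. -0. -1.] jaw yaw 12.22 F [ 0.6   0.78 -2.34] M [ 0.051 -0.232  0.148] op 0.452
q [-0.221  0.895 -0.006  1.929  0.016  0.318 -0.027]
```

```bash
python3 - <<'E'
from h import *
from plant import r
cv2.imwrite("pics/side9.png",r.snapshot("side")["color"][:,:,::-1])
L=[cv2.resize(cv2.imread(f"pics/side{k}.png")[195:250,285:350],None,fx=6,fy=6,interpolation=cv2.INTER_CUBIC) for k in (6,9)]
cv2.imwrite("pics/s69.png",np.hstack(L))
E
```

```text
(no output)
```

View pics/s69.png

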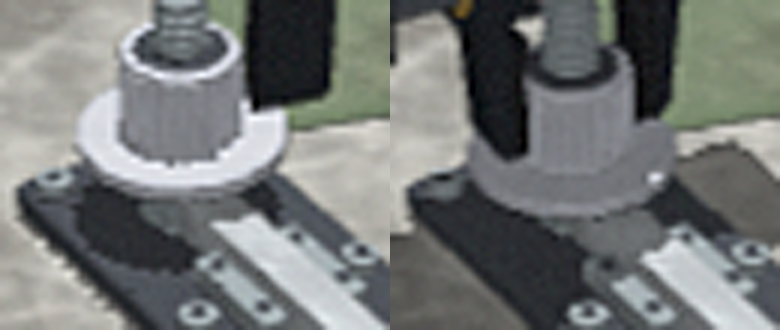

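Request:
{"method": "play_rows", "body": {
  "targets": [
    [[0,0,-0.025],[0,0,-0.002],255],
    [[0,0,-0.025],[0,0,-0.002],255]
  ]
}}

```text
clock: 20.45
tool_pos: [0.5438, 0.077, 0.0706]
eef_rot: [0.457, 0.539, -0.457, 0.54]
contact_force: [1.2, -0.4, -2.1]
opening: 0.444
```

```bash
python3 -c "from h import *
st()"
```

```text
t 20.45 pos [0.5438 0.077  0.0706] x [ 0. -0. -1.] jaw yaw 9.44 F [ 1.24 -0.4  -2.11] M [-0.134 -0.311  0.083] op 0.444
q [-0.227  0.895  0.003  1.929 -0.006  0.317 -0.055]
```

Request:
{"method": "play_rows", "body": {
  "targets": [
    [[0,0,-0.025],[0,0,-0.0018],255],
    [[0,0,-0.025],[0,0,-0.0018],255]
  ]
}}

```text
clock: 20.65
tool_pos: [0.5439, 0.0771, 0.0705]
eef_rot: [0.471, 0.528, -0.471, 0.528]
contact_force: [1.4, -1.2, -2.3]
opening: 0.446
```

```bash
python3 -c "from h import *
st()"
```

```text
t 20.65 pos [0.5439 0.0771 0.0705] x [ 0.001 -0.    -1.   ] jaw yaw 6.57 F [ 1.4  -1.23 -2.3 ] M [-0.186 -0.36   0.081] op 0.446
q [-0.232  0.896  0.012  1.929 -0.028  0.316 -0.083]
```

Request:
{"method": "play_rows", "body": {
  "targets": [
    [[0,0,-0.025],[0,0,-0.0018],255],
    [[0,0,-0.025],[0,0,-0.0018],255]
  ]
}}

```text
clock: 20.85
tool_pos: [0.5439, 0.0771, 0.0703]
eef_rot: [0.484, 0.516, -0.484, 0.516]
contact_force: [2.2, -1.1, -2.4]
opening: 0.447
```

```bash
python3 -c "from h import *
st()"
```

```text
t 20.85 pos [0.5439 0.0771 0.0703] x [ 0.001 -0.    -1.   ] jaw yaw 3.7 F [ 2.16 -1.1  -2.44] M [-0.273 -0.433  0.113] op 0.447
q [-0.237  0.896  0.021  1.93  -0.051  0.315 -0.111]
```

Request:
{"method": "play_rows", "body": {
  "targets": [
    [[0,0,-0.025],[0,0,-0.0018],255],
    [[0,0,-0.025],[0,0,-0.0018],255]
  ]
}}

```text
clock: 21.05
tool_pos: [0.5439, 0.0771, 0.0701]
eef_rot: [0.496, 0.503, -0.496, 0.504]
contact_force: [1.8, -1.8, -3.7]
opening: 0.452
```

```bash
python3 -c "from h import *
st()"
```

```text
t 21.05 pos [0.5439 0.0771 0.0701] x [ 0.001 -0.    -1.   ] jaw yaw 0.84 F [ 1.76 -1.79 -3.7 ] M [-0.352 -0.557  0.117] op 0.452
q [-0.242  0.897  0.03   1.93  -0.073  0.315 -0.14 ]
```

Request:
{"method": "play_rows", "body": {
  "targets": [
    [[0,0,-0.025],[0.006,-0.006,-0.004],255],
    [[0,0,-0.025],[0,0,-0.003],255]
  ]
}}

```text
clock: 21.25
tool_pos: [0.544, 0.0771, 0.07]
eef_rot: [0.509, 0.491, -0.509, 0.491]
contact_force: [2.7, -1.7, -1.2]
opening: 0.45
```

```bash
python3 -c "from h import *
st()"
```

```text
t 21.25 pos [0.544  0.0771 0.07  ] x [ 0. -0. -1.] jaw yaw -2.02 F [ 2.69 -1.74 -1.15] M [-0.347 -0.424  0.138] op 0.45
q [-0.247  0.898  0.038  1.93  -0.096  0.315 -0.168]
```

Request:
{"method": "play_rows", "body": {
  "targets": [
    [[0,0,-0.025],[0,0,-0.002],255],
    [[0,0,-0.025],[0,0,-0.002],255]
  ]
}}

```text
clock: 21.45
tool_pos: [0.544, 0.0771, 0.0698]
eef_rot: [0.521, 0.478, -0.521, 0.478]
contact_force: [1.5, -1.9, -1.5]
opening: 0.452
```

```bash
python3 -c "from h import *
st()"
```

```text
t 21.45 pos [0.544  0.0771 0.0698] x [ 0. -0. -1.] jaw yaw -4.88 F [ 1.47 -1.89 -1.45] M [-0.435 -0.439  0.152] op 0.452
q [-0.252  0.899  0.047  1.93  -0.118  0.315 -0.196]
```

Request:
{"method": "play_rows", "body": {
  "targets": [
    [[0,0,-0.025],[0,0,-0.002],255],
    [[0,0,-0.025],[0,0,-0.002],255]
  ]
}}

```text
clock: 21.65
tool_pos: [0.544, 0.0771, 0.0697]
eef_rot: [0.533, 0.465, -0.533, 0.465]
contact_force: [2.8, -1.2, -0.9]
opening: 0.449
```

```bash
python3 -c "from h import *
st()"
```

```text
t 21.65 pos [0.544  0.0771 0.0697] x [ 0. -0. -1.] jaw yaw -7.74 F [ 2.79 -1.18 -0.9 ] M [-0.461 -0.402  0.175] op 0.449
q [-0.258  0.899  0.056  1.93  -0.141  0.315 -0.224]
```

Request:
{"method": "play_rows", "body": {
  "targets": [
    [[0,0,-0.025],[0,0,-0.002],255],
    [[0,0,-0.025],[0,0,-0.002],255]
  ]
}}

```text
clock: 21.85
tool_pos: [0.544, 0.0771, 0.0696]
eef_rot: [0.544, 0.452, -0.544, 0.452]
contact_force: [1.8, -2.7, 0.3]
opening: 0.447
```

```bash
python3 -c "from h import *
st()"
```

```text
t 21.85 pos [0.544  0.0771 0.0696] x [ 0. -0. -1.] jaw yaw -10.59 F [ 1.82 -2.72  0.31] M [-0.55 -0.44  0.25] op 0.447
q [-0.263  0.9    0.065  1.931 -0.163  0.315 -0.252]
```

Request:
{"method": "play_rows", "body": {
  "targets": [
    [[0,0,-0.015],[0,0,-0.001],255]
  ]
}}

```text
clock: 21.95
tool_pos: [0.5441, 0.0771, 0.0695]
eef_rot: [0.547, 0.448, -0.547, 0.448]
contact_force: [1.6, -2.4, 1.1]
opening: 0.447
```

```bash
python3 m.py
```

```text
t 21.95 pos [0.5441 0.0771 0.0695] x [ 0.001 -0.    -1.   ] jaw yaw -11.42 F [ 1.57 -2.45  1.06] M [-0.56  -0.522  0.268] op 0.447
q [-0.264  0.9    0.067  1.931 -0.17   0.315 -0.26 ]
Mz [0.268 0.228 0.167 0.165] 0.207 F [ 1.9  -2.08  1.4 ]
```

Torque rose steadily to 0.27 N m while turning, 0.15 above the free value, so the collar is snug. I'll release and retreat.

Request:
{"method": "play_rows", "body": {
  "targets": [
    [[0,0,0],[0,0,0],130],
    [[0,0,0],[0,0,0],90],
    [[0,0,0],[0,0,0],50],
    [[0,0,0],[0,0,0],20],
    [[0,0,0],[0,0,0],0]
  ]
}}

```text
clock: 22.6
tool_pos: [0.5436, 0.0774, 0.0693]
eef_rot: [-0.547, -0.448, 0.547, -0.448]
contact_force: [0.6, 0.7, 0.3]
opening: 0.826
```

Request:
{"method": "play_rows", "body": {
  "targets": [
    [[0,0,0],[0,0,0],0],
    [[0,0,0],[0,0,0.3],0],
    [[0,0,0],[0,0,0.7],0],
    [[0,0,0],[0,0,0.8],0],
    [[0,0,0],[0,0,0.8],0]
  ]
}}

```text
clock: 23.1
tool_pos: [0.5436, 0.0771, 0.1751]
eef_rot: [-0.547, -0.448, 0.547, -0.448]
contact_force: [0.4, 0.5, 0.3]
opening: 1.002
```

Request:
{"method": "play_rows", "body": {
  "targets": [
    [[0,0,0],[0,0,0.8],0],
    [[0,0,0],[-0.5,0.5,0.8],0],
    [[0,0,0],[-0.5,0.9,0],0],
    [[0,0,0],[-0.5,0.9,0],0],
    [[0,0,0],[0,0.9,0],0]
  ]
}}

```text
clock: 23.6
tool_pos: [0.4808, 0.2061, 0.2385]
eef_rot: [-0.546, -0.449, 0.547, -0.448]
contact_force: [1.3, 0.1, 0.5]
opening: 1.0
```

Request:
{"method": "play_rows", "body": {
  "targets": [
    [[0,0,0],[-0.3,0.9,0],0],
    [[0,0,0],[-0.3,0.9,0],0],
    [[0,0,0],[-0.3,0.9,0],0],
    [[0,0,0],[0,0,0],0],
    [[0,0,0],[0,0,0],0]
  ]
}}

```text
clock: 24.1
tool_pos: [0.4473, 0.3139, 0.2379]
eef_rot: [0.547, 0.449, -0.546, 0.449]
contact_force: [-0.6, -0.4, -0.3]
opening: 1.002
```

```bash
python3 - <<'E'
from h import *
s=st()
from plant import r
for n in("side","top"):
    cv2.imwrite(f"pics/{n}10.png",r.snapshot(n)["color"][:,:,::-1])
a=cv2.imread("pics/side10.png")[185:300,270:420];b=cv2.imread("pics/top10.png")[160:300,205:385]
cv2.imwrite("pics/s10.png",cv2.resize(a,None,fx=5,fy=5,interpolation=cv2.INTER_CUBIC))
cv2.imwrite("pics/t10.png",cv2.resize(b,None,fx=4,fy=4,interpolation=cv2.INTER_CUBIC))
E
```

```text
t 24.1 pos [0.4473 0.3139 0.2379] x [ 0.  0. -1.] jaw yaw -11.21 F [-0.6  -0.37 -0.33] M [-0.151  0.122 -0.008] op 1.002
q [-0.816  0.628  0.198  1.846 -0.183  0.685 -0.708]
```

View pics/s10.png

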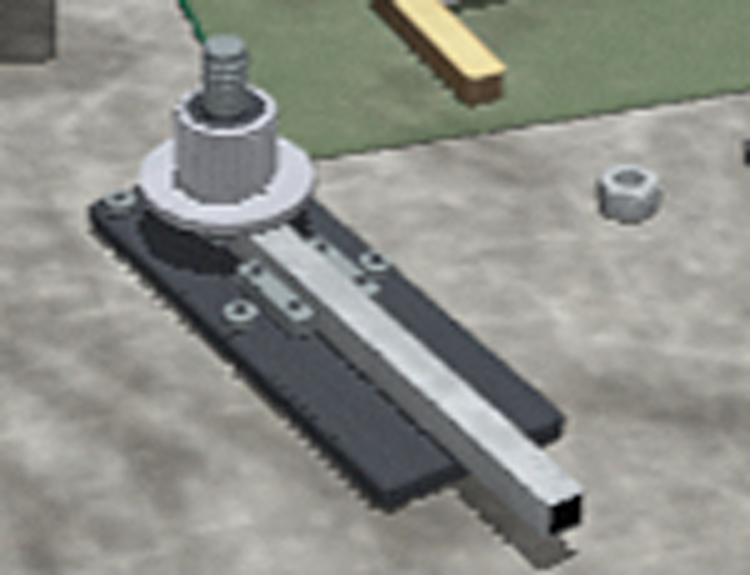

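View pics/t10.png

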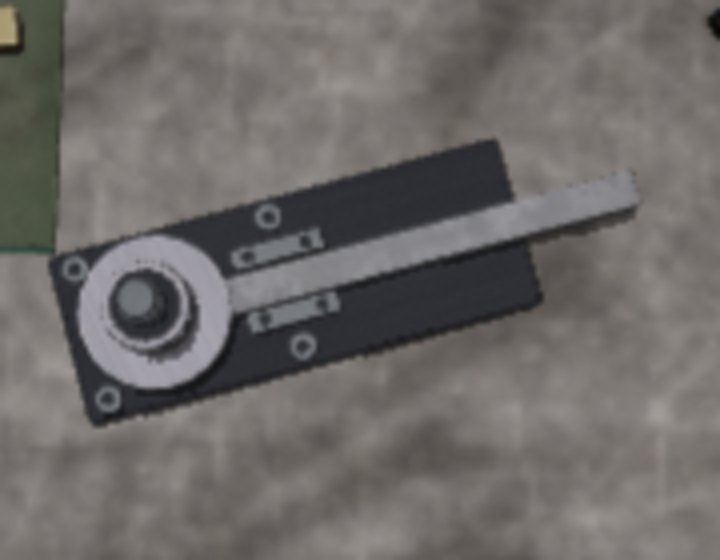

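```bash
python3 - <<'E'
from h import *
from plant import r
s=r.snapshot("top")
Z=lambda p:np.array(p,float)/4+[204.6,159.6]
post=onz(s,Z([[138,298]]),.098)[0]; ch=onz(s,Z([[277,247],[294,312]]),.022).mean(0)
t=onz(s,Z([[633,171],[638,204],[229,275],[233,308]]),.029)
e=t[:2].mean(0);i=t[2:].mean(0);d=(i-e)[:2];g=(post-ch)[:2]
print(post,ch,e,i)
print("tube ang",np.degrees(np.arctan2(d[1],d[0])),"groove",np.degrees(np.arctan2(g[1],g[0])),"end to post",np.linalg.norm((e-post)[:2]))
u=d/np.linalg.norm(d);print("end along from cheeks mid",(ch-e)[:2]@u,"expect .1715", "lat of cheek mid",(ch-e)[0]*u[1]-(ch-e)[1]*u[0])
E
```

```text
[0.54341801 0.07519525 0.098     ] [0.56111518 0.01656496 0.022     ] [ 0.60721419 -0.14793767  0.029     ] [0.5541783  0.04148085 0.029     ]
tube ang 105.64188498493046 groove 106.7960982108455 end to post 0.23207381569955218
end along from cheeks mid 0.17083979058832238 expect .1715 lat of cheek mid -3.793875754432019e-05
```

```bash
python3 -c "
from h import *
st()
from plant import r
print(r.finish_job())"
```

```text
t 24.25 pos [0.4485 0.3114 0.2378] x [ 0.001 -0.001 -1.   ] jaw yaw -11.5 F [ 0.77 -0.11 -0.21] M [-0.095  0.034  0.062] op 0.997
q [-0.813  0.628  0.199  1.847 -0.183  0.685 -0.708]
the job is handed in; nothing more can be done
None
```

The job is handed in at about 24 s. The tube is laid in the groove with its end on the stop, and the collar is spun down onto it. No verdict was reported.

**Tube:** I laid it in the groove and slid it under the flange until the stop pushed back with about 5.7 N. The last top view puts its outer end 170.8 mm from the middle of the cheeks, against 171.5 mm when home. It is centred between the cheeks and about 1° off the groove line.

**Collar:** I turned it clockwise about 2.8 rad, or 9 mm. The turning torque stayed near the free 0.12 N m and then climbed to 0.27 N m over the last few small steps. By the task's torque figures, +0.15 N m is snug, which I estimate at 12 N on the tube. That is inferred from torque only, as I could not measure the nip force or check it after letting go.

**Checks that disagreed:**
- The side view put the tube's end about 3 mm nearer the post than expected, while the top view agreed to within about 1.5 mm.
- Torque readings of 0.06 to 0.08 N m part way down first looked like the fingers slipping at low grip force. The collar's drop in the pictures (roughly 10 mm seen against 9 mm turned) showed it had not slipped.

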